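# Clear the pot and pop the crate's push-to-open lid

## Robot

A 6-joint arm with a two-finger parallel gripper is mounted at the origin on the work surface. World frame = base frame: x ahead of the robot, y to its left, z up, the work surface at z = 0. Lengths are in mm, angles in rad, forces in N, time in s.
With the tool pointing down it reaches from about 350 to 925 mm from the base axis. Payload 6.4 kg.
Tool frame: the origin (TCP) lies midway between the tips of the shut fingers; the grasp point (between the pads) lies 19 mm behind it; z points along the fingers, y is the line along which they close (so a half turn about z gives the same grasp; the last joint's range is limited). The gripper opens to 85 mm and grips with 20 to 120 N. Pads are 22 mm wide; open, the fingers measure 114 mm over their backs; the gripper's body (76 mm by 85 mm) begins 54 mm behind the grasp point. The pads swing forward as they close: fully open they stand 13 mm farther back than shut.
Start: joints at [1.15, 0.245, 1.558, -0, 1.339, -0.174], TCP at [158.793, 630.316, 231.29] pointing down, gripper open.
Joint ranges: [-3.13, 3.13], [-1.02, 2.26], [0.13, 2.54], [-0.95, 4.09], [0.21, 2.88], [-2.74, 2.74]. Speed limits (rad/s): [2.57, 2.57, 3.14, 3.14, 3.14, 3.14].

## Interface

Orientations are given as a rotation vector (axis times angle).
In Python, from bench import observe, eyes, r gives the robot as it stands.
- The arm moves only by the shell command python3 -m jog 'ROWS'. ROWS is JSON, a list of rows, each an object of numbers: "tx", "ty", "tz": the shift along the tool's x, y, z in units of 0.03 m (1.0 is 0.03 m); "yaw": the turn about the tool's z in units of 0.15 rad (1.0 is 0.15 rad); "claw": the closure in counts, from 0 (fully open) to 255 (shut). A call has 1 to 10 rows; each row shifts and turns the commanded pose from where the row before left it, along the tool's axes as they then stand; what a row does not reach is not made up. A row lasts 1/8 s, in which the tool goes at most 62.5 mm and 10.7 degrees, less where a joint would pass 70% of its speed; a pose out of reach is approached as far as the arm can. A call with a number of a shift or a turn outside -1 to 1 is refused whole. A call with a gripper value outside its range is refused whole. The fingers move at their own pace and stop on an object; the grip force is fixed at half the most. Time passes only in rows, so rows that do not move let the fingers close. It gives the time, the measured TCP pose, the force, the opening and the grip force at its end, in the units of the state.
- observe(): the state, without advancing time (a new reading comes with each control period).
- eyes.read_camera(name): name is "side" or "top"; returns a dict with "img" (480x640x3 uint8, red, green, blue), "vertical_fov" (degrees; the focal length in pixels is half the picture's height over the tangent of half this angle, whatever the lens; pixels are square), "cx", "cy" (the principal point, pixels), "world_to_cam" (4x4, takes a point from world to camera coordinates). Camera axes: x right, y down, z forward; pixel columns grow to the right and rows downward; lengths in mm; the calibration is good to about 2 mm. A picture is of the moment at which its call begins. There is no depth.
- r.finish_job(): hands the job in; it is judged then, once.
The state is a dict: "clock": time; "q": joint angles; "qd": joint speeds; "joint_efforts": joint torques, N m; "tool_pos": TCP position; "tool_rot": TCP orientation; "force": force on the tool from outside, world axes, zero at the start; "ft_torque": the same for the moment, N m; "opening": opening from 0.0 (shut) to 1.0 (fully open); "grasp_force": force on a finger pad.
Only numpy, scipy, OpenCV 4.12 (cv2) and the standard library are available. Lean on these libraries where they do the work, as an engineer would, in place of code of your own. Each camera call takes 0.05 s, during which the arm holds its last target. There are 200 camera calls.

## Task

A grey pot is standing on the push-to-open lid of the teak crate. Without gripping or lifting anything, push the pot along the crate top with the fingers until it stands, upright, with its whole foot on the cork round; only then press the lid down at its dark steel disc until the catch lets go, and let it spring up ajar. Leave the jar, the scoop and the trug where they are, and finish with the lid standing ajar, the pot still on the cork and the hand clear of everything.

Things in the scene. Friction and masses are not known exactly. Their poses are not given: they have to be found in the camera images.
- crate: Fixed teak crate used as a bench, 340 (x) x 500 (y) x 110 mm high. Origin at the centre of its underside, on the table; z up; its -x side faces the robot. Flat top at z = 110 mm; the lid fills an opening from x = -140 to 60, y = -100 to 100 mm in the crate's frame. Beside it the fixed top is 150 mm wide each side, behind it (+x) 110 mm deep.
- lid (a joint): Lid angle, rad. Paler wooden panel 196 x 196 x 15 mm in the crate top, 1 mm proud, hinged at its far (+x) edge. 0 = shut, latched. Pressed at the disc with 5 to 7 N (more nearer the hinge) it gives 6 mm to a firm stop at -0.035; the catch frees at about -0.02. Let go, it springs up to a stop at 0.35 (near edge 65 mm up) and stays ajar. The pot's weight does not free it.
- lid_press (a point): The place to press: centre of the flush dark steel disc (36 mm across) on top of the lid, 23 mm in from its near free edge, half-way along it. It moves with the lid; shut, it lies 111 mm above the table at x = -115 mm, y = 0 in the crate's frame.
- pot: Loose empty grey plastic pot, straight-sided, open at the top, 66 mm in diameter, 60 mm high, about 0.18 kg; at the start it stands on the lid. Origin at the centre of its underside, z up along its axis.
- cork: Flat cork round, 116 mm in diameter, let into the fixed crate top flush (no step), on either the left or the right side of the lid; the jar is on the other side. Origin at its centre at the height of the crate top.
- jar: Loose closed glass jar with a blue cap, 68 mm in diameter, 100 mm high, standing on the crate top on the side without the cork. Origin at the centre of its underside. To be left alone.
- scoop: Loose stainless steel scoop, about 180 mm long, 52 mm wide, 26 mm high, lying on the fixed crate top behind the lid (crate +x), long along its own y. Origin near its middle, at its underside. To be left alone.
- trug: Loose green hard silicone trug, 220 mm across, 146 mm high with its two handles, standing on the table to the left of the crate. Origin at the centre of its underside. To be left alone.
Things that resemble listed ones, but are neither listed nor needed, are in the scene too. Leave any pink look-alike of the pot alone.

How it is judged:
By the outcome, as a careful person would: the job done as asked, in the order asked, and still so for the second after the job is handed in, with the robot touching nothing.
It also fails if it takes over 64 s, if anything falls off the work surface, if the arm or the gripper's body presses on something with over 40 N, if the wrist force passes 120 N, or if a joint passes its speed limit or range.

## Working session

There is one attempt and no reset: what is moved stays moved. The work goes in short steps, Python scripts to look and compute and a shell command to move; the robot and the scene stay as the last step left them, time stands still between calls to the robot, and variables do not carry over. Pictures are saved under pics/ and viewed, at most 10 in all, crops included, and the job is handed in when it is done.

```bash
mkdir -p pics; python3 - <<'E'
from bench import observe, eyes, r
import cv2,numpy as np
for n in("top","side"):
    d=eyes.read_camera(n); cv2.imwrite(f"pics/{n}0.png",d["img"][:,:,::-1])
    print(n,d["vertical_fov"],d["cx"],d["cy"],np.round(d["world_to_cam"],3).tolist(), [k for k in d])
s=observe();print(s["tool_pos"],s["tool_rot"],s["force"],s["clock"])
E
```

```text
top 49.32968563368081 311.9583253547314 232.6024341058547 [[0.018, -1.0, -0.011, 115.378], [-0.985, -0.016, -0.174, 536.869], [0.174, 0.014, -0.985, 1161.241], [0.0, 0.0, 0.0, 1.0]] ['img', 'vertical_fov', 'cx', 'cy', 'world_to_cam']
side 56.45221533096326 317.71160761999664 247.17125355865863 [[-0.994, -0.107, 0.023, 531.26], [-0.088, 0.654, -0.751, 30.01], [0.066, -0.748, -0.66, 1066.72], [0.0, 0.0, 0.0, 1.0]] ['img', 'vertical_fov', 'cx', 'cy', 'world_to_cam']
[158.56633352 629.83611671 230.26639823] [-3.86617540e-01 -3.11718452e+00  2.68286337e-03] [ 0.576153    0.12880052 -0.41675642] 0.1
```

View pics/top0.png

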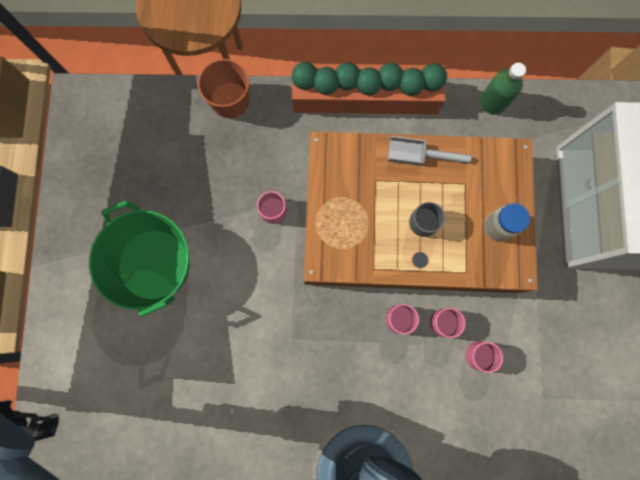

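View pics/side0.png

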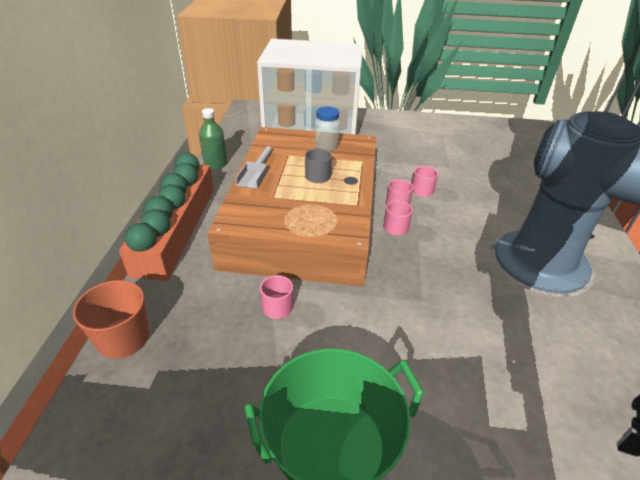

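The top view shows the cork at (342,222), pot at (427,219), steel disc at (420,260) and jar cap at (514,218). The scoop is behind the lid at (430,153), the trug at (139,258), and the hand is at the lower left. The side view agrees. The push runs from right to left in the image, along +y.

```bash
cat > h.py <<'E'
from bench import observe, eyes, r
import cv2,numpy as np
def cam(n,save=None):
    d=eyes.read_camera(n)
    if save: cv2.imwrite(f"pics/{save}.png",d["img"][:,:,::-1])
    return d
def ray(d,u,v,z):
    f=240/np.tan(np.radians(d["vertical_fov"]/2)); M=np.array(d["world_to_cam"])
    c=-M[:3,:3].T@M[:3,3]; w=M[:3,:3].T@np.array([(u-d["cx"])/f,(v-d["cy"])/f,1])
    return (c+w*(z-c[2])/w[2])[:2]
def proj(d,p):
    f=240/np.tan(np.radians(d["vertical_fov"]/2)); M=np.array(d["world_to_cam"])
    c=M[:3,:3]@p+M[:3,3]; return np.array([f*c[0]/c[2]+d["cx"],f*c[1]/c[2]+d["cy"]])
def blob(mask,box):
    x0,y0,x1,y1=box; m=np.zeros_like(mask); m[y0:y1,x0:x1]=mask[y0:y1,x0:x1]
    cs,_=cv2.findContours(m,cv2.RETR_EXTERNAL,cv2.CHAIN_APPROX_NONE)
    c=max(cs,key=cv2.contourArea); return c
E
python3 - <<'E'
from h import *
np.set_printoptions(precision=1,suppress=True)
d=cam("top"); hsv=cv2.cvtColor(d["img"],cv2.COLOR_RGB2HSV); g=cv2.cvtColor(d["img"],cv2.COLOR_RGB2GRAY)
def el(c,z,name):
    e=cv2.fitEllipse(c); print(name,np.array(e[0]),np.array(e[1]),ray(d,*e[0],z),cv2.contourArea(c),cv2.boundingRect(c)); return e
dark=((g<110)&(hsv[...,1]<90)).astype(np.uint8)*255
el(blob(dark,(408,248,434,272)),111,"disc")
el(blob(dark,(400,196,452,244)),171,"pot")
blue=cv2.inRange(hsv,(100,120,60),(125,255,255)); el(blob(blue,(490,195,540,245)),210,"cap")
for n,p in dict(a=(310,132),b=(536,138),c=(537,291),d=(305,284),cork=(342,222.5),lidFL=(376,181),lidFR=(467,184),lidNR=(466,272),lidNL=(375,270),s1=(388,139),s2=(472,160)).items(): print(n,ray(d,*p,110))
x0,y0,x1,y1=290,110,560,310
cv2.imwrite("pics/crop.png",cv2.resize(d["img"][y0:y1,x0:x1,::-1],(800,592),interpolation=cv2.INTER_CUBIC))
d=cam("side"); 
for n,p in dict(L=(215,269),LN=(363,282)).items(): print(n,ray(d,*p,0))
for n,p in dict(disc=(351,181),cork=(310.5,220.5)).items(): print(n,ray(d,*p,110))
for p in ((304.5,158),(331.5,158),(318,152)): print("potrim",ray(d,*p,171))
E
```

```text
disc [419.8 259.5] [13.9 14.4] [ 468.3 -110.6] 155.5 (413, 252, 15, 16)
pot [426.7 219.4] [29.9 35.5] [ 544.9 -114.8] 827.0 (410, 203, 34, 34)
cap [513.7 217.9] [27.5 29.2] [ 542.7 -280.3] 628.0 (499, 204, 30, 29)
a [755.5 132.6]
b [ 748.6 -377. ]
c [ 404.9 -359.9]
d [411.1 136.8]
cork [547.4  58.3]
lidFL [642.9 -16.6]
lidFR [ 639.1 -218.4]
lidNR [ 443.  -209.8]
lidNL [443.9 -13.9]
s1 [741.4 -44. ]
s2 [ 694.8 -231.4]
L [755.4 131.9]
LN [418.9 129.3]
disc [ 465.8 -106.6]
cork [546.   64.5]
potrim [580.4 -95.5]
potrim [ 516.7 -104.9]
potrim [ 551.7 -128.6]
```

View pics/crop.png

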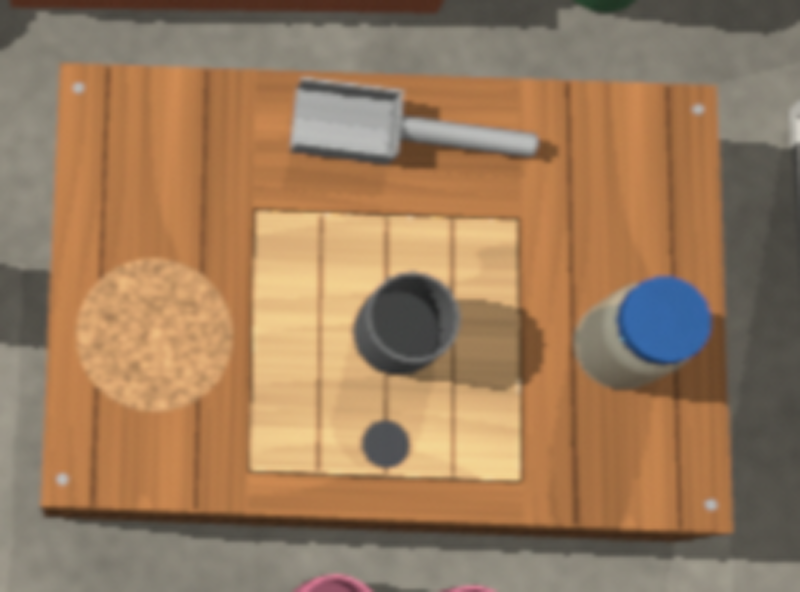

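```bash
python3 -m jog '[{"tz":-0.4,"yaw":1,"claw":135},{"tz":-0.4,"yaw":1,"claw":135},{"tz":-0.4,"yaw":1,"claw":135},{"tz":-0.4,"yaw":1,"claw":135},{"tz":-0.4,"yaw":1,"claw":135},{"tz":-0.4,"yaw":1,"claw":135},{"yaw":1,"claw":135},{"yaw":1,"claw":135},{"yaw":0.83,"claw":135},{"ty":0.5,"claw":135}]'
```

```text
$[0]: bad value
```

```bash
python3 -m jog '[{"tx":0,"ty":0,"tz":-0.4,"yaw":1,"claw":135}]'; python3 -m jog --help | head -20
```

```text
clock: 0.32
tool_pos: [158.4, 629.5, 241.7]
tool_rot: [-0.625, -3.078, 0.005]
force: [-0.4, 0.0, -0.1]
opening: 0.817
grasp_force: 0.0invalid input: not JSON, or not a number
```

All keys are required.

```bash
python3 -m jog '[{"tx":0,"ty":0,"tz":-0.4,"yaw":1,"claw":135},{"tx":0,"ty":0,"tz":-0.4,"yaw":1,"claw":135},{"tx":0,"ty":0,"tz":-0.4,"yaw":1,"claw":135},{"tx":0,"ty":0,"tz":-0.4,"yaw":1,"claw":135},{"tx":0,"ty":0,"tz":-0.4,"yaw":1,"claw":135},{"tx":0,"ty":0,"tz":0,"yaw":1,"claw":135},{"tx":0,"ty":0,"tz":0,"yaw":1,"claw":135},{"tx":0,"ty":0,"tz":0,"yaw":0.83,"claw":135},{"tx":0,"ty":0.5,"tz":0,"yaw":0,"claw":135},{"tx":0,"ty":1,"tz":0,"yaw":0,"claw":135}]'
```

```text
clock: 1.58
tool_pos: [204.3, 630.3, 303.2]
tool_rot: [2.218, 2.225, -0.0]
force: [0.5, -0.5, 0.6]
opening: 0.47
grasp_force: 0.0
```

```bash
python3 -m jog '[{"tx":-1,"ty":0.55,"tz":0,"yaw":0,"claw":135},{"tx":-1,"ty":0.55,"tz":0,"yaw":0,"claw":135},{"tx":-1,"ty":0.55,"tz":0,"yaw":0,"claw":135},{"tx":-1,"ty":0.55,"tz":0,"yaw":0,"claw":135},{"tx":-1,"ty":0.55,"tz":0,"yaw":0,"claw":135},{"tx":-1,"ty":0.55,"tz":0,"yaw":0,"claw":135},{"tx":-1,"ty":0.55,"tz":0,"yaw":0,"claw":135},{"tx":-1,"ty":0.55,"tz":0,"yaw":0,"claw":135},{"tx":-1,"ty":0.55,"tz":0,"yaw":0,"claw":135},{"tx":-1,"ty":0.55,"tz":0,"yaw":0,"claw":135}]'
python3 -m jog '[{"tx":-1,"ty":0.55,"tz":0,"yaw":0,"claw":135},{"tx":-1,"ty":0.55,"tz":0,"yaw":0,"claw":135},{"tx":-1,"ty":0.55,"tz":0,"yaw":0,"claw":135},{"tx":-1,"ty":0.55,"tz":0,"yaw":0,"claw":135},{"tx":-1,"ty":0.55,"tz":0,"yaw":0,"claw":135},{"tx":-1,"ty":0.55,"tz":0,"yaw":0,"claw":135},{"tx":-1,"ty":0.55,"tz":0,"yaw":0,"claw":135},{"tx":-1,"ty":0.55,"tz":0,"yaw":0,"claw":135},{"tx":-1,"ty":0.55,"tz":0,"yaw":0,"claw":135},{"tx":-1,"ty":0.55,"tz":0,"yaw":0,"claw":135}]'
python3 -m jog '[{"tx":-1,"ty":0.2,"tz":0,"yaw":0,"claw":135},{"tx":-1,"ty":0,"tz":0,"yaw":0,"claw":135},{"tx":-1,"ty":0,"tz":0,"yaw":0,"claw":135},{"tx":-1,"ty":0,"tz":0,"yaw":0,"claw":135},{"tx":-1,"ty":0,"tz":0,"yaw":0,"claw":135},{"tx":-1,"ty":0,"tz":0,"yaw":0,"claw":135},{"tx":-1,"ty":0,"tz":0,"yaw":0,"claw":135},{"tx":0,"ty":0,"tz":0,"yaw":0,"claw":135},{"tx":0,"ty":0,"tz":0,"yaw":0,"claw":135}]'
```

```text
clock: 2.82
tool_pos: [369.7, 328.7, 303.4]
tool_rot: [2.22, 2.223, 0.0]
force: [0.4, 0.2, -0.4]
opening: 0.472
grasp_force: 0.0
clock: 4.08
tool_pos: [534.2, 28.2, 303.3]
tool_rot: [2.22, 2.222, -0.0]
force: [0.3, -0.2, -0.0]
opening: 0.472
grasp_force: 0.0
clock: 5.2
tool_pos: [539.3, -179.8, 303.2]
tool_rot: [-2.221, -2.221, -0.0]
force: [0.5, 0.7, -0.4]
opening: 0.472
grasp_force: 0.0
```

```bash
python3 -m jog '[{"tx":-0.3,"ty":0.33,"tz":0,"yaw":0,"claw":135},{"tx":0,"ty":0,"tz":1,"yaw":0,"claw":135},{"tx":0,"ty":0,"tz":1,"yaw":0,"claw":135},{"tx":0,"ty":0,"tz":0.5,"yaw":0,"claw":135},{"tx":0,"ty":0,"tz":0,"yaw":0,"claw":135},{"tx":0,"ty":0,"tz":0,"yaw":0,"claw":135}]'
python3 - <<'E'
from h import *
a=cam("top")["img"];b=cam("side")["img"]
A=cv2.resize(a[100:320,290:560],(400,326),interpolation=cv2.INTER_CUBIC);B=cv2.resize(b[60:280,210:430],(400,400),interpolation=cv2.INTER_CUBIC)
o=np.zeros((400,800,3),np.uint8);o[:326,:400]=A;o[:,400:]=B
cv2.imwrite("pics/p1.png",o[:,:,::-1])
E
```

```text
clock: 5.95
tool_pos: [550.1, -189.2, 229.8]
tool_rot: [2.22, 2.22, 0.001]
force: [0.0, 0.0, 1.4]
opening: 0.472
grasp_force: 0.0
```

View pics/p1.png

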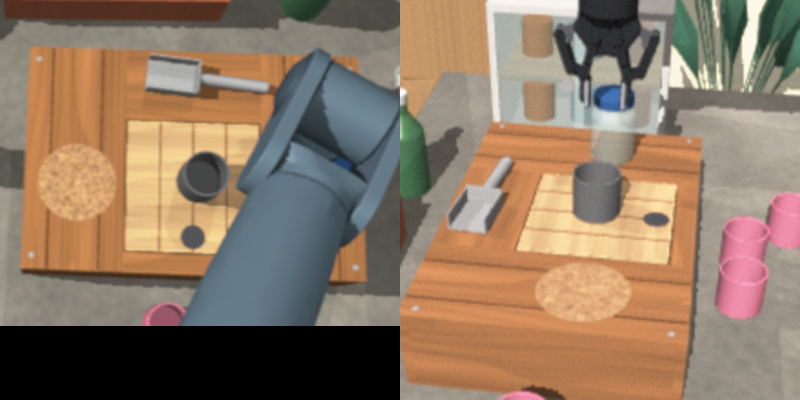

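The left panel shows the pot untouched at (203,176) and the cork at (77,181). The right panel shows the spread fingertips at (585,100) and (628,100), straddling the pot's line and in front of the jar. The pot rim is centred at (597,174), which agrees with the top view.

```bash
python3 -m jog '[{"tx":0.1,"ty":0,"tz":1,"yaw":0,"claw":135},{"tx":0,"ty":0,"tz":1,"yaw":0,"claw":135},{"tx":0,"ty":0,"tz":0.8,"yaw":0,"claw":135},{"tx":0,"ty":0,"tz":0.5,"yaw":0,"claw":135},{"tx":0,"ty":0,"tz":0.2,"yaw":0,"claw":135},{"tx":0,"ty":0,"tz":0,"yaw":0,"claw":135},{"tx":0,"ty":0,"tz":0,"yaw":0,"claw":135}]'
```

```text
clock: 6.92
tool_pos: [550.0, -186.3, 124.5]
tool_rot: [2.221, 2.22, 0.001]
force: [-0.0, -0.6, 0.7]
opening: 0.469
grasp_force: 0.0
```

```bash
python3 -m jog '[{"tx":0.3,"ty":0,"tz":0,"yaw":0,"claw":135},{"tx":0.2,"ty":0,"tz":0,"yaw":0,"claw":135},{"tx":0.2,"ty":0,"tz":0,"yaw":0,"claw":135},{"tx":0.2,"ty":0,"tz":0,"yaw":0,"claw":135},{"tx":0.2,"ty":0,"tz":0,"yaw":0,"claw":135},{"tx":0.2,"ty":0,"tz":0,"yaw":0,"claw":135},{"tx":0.2,"ty":0,"tz":0,"yaw":0,"claw":135},{"tx":0.2,"ty":0,"tz":0,"yaw":0,"claw":135},{"tx":0.2,"ty":0,"tz":0,"yaw":0,"claw":135},{"tx":0.2,"ty":0,"tz":0,"yaw":0,"claw":135}]'
python3 - <<'E'
from h import *
a=cam("top")["img"];b=cam("side")["img"]
A=cv2.resize(a[100:320,290:560],(400,326),interpolation=cv2.INTER_CUBIC);B=cv2.resize(b[60:280,210:430],(400,400),interpolation=cv2.INTER_CUBIC)
o=np.zeros((400,800,3),np.uint8);o[:326,:400]=A;o[:,400:]=B
cv2.imwrite("pics/p2.png",o[:,:,::-1])
E
```

```text
clock: 8.18
tool_pos: [549.3, -122.5, 123.3]
tool_rot: [2.222, 2.221, -0.0]
force: [0.3, -0.4, 0.4]
opening: 0.47
grasp_force: 0.3
```

View pics/p2.png

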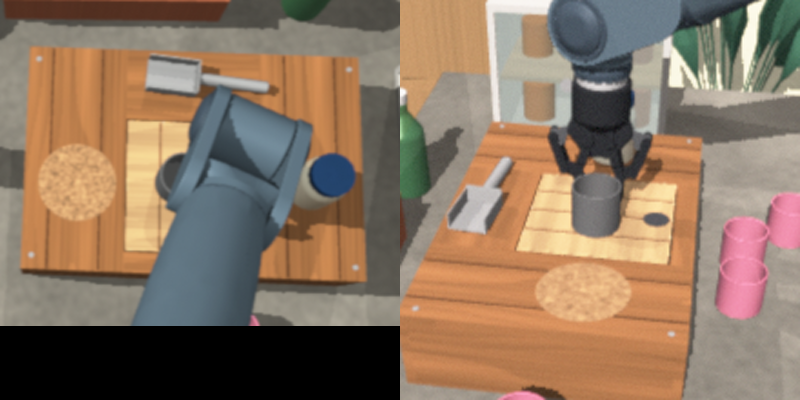

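The pot is upright at (596,205) in the right panel. It has moved toward the cork, nested between the fingers, and the jar and scoop have not moved. I'll continue the push.

```bash
python3 -m jog '[{"tx":0.2,"ty":0,"tz":0,"yaw":0,"claw":135},{"tx":0.2,"ty":0,"tz":0,"yaw":0,"claw":135},{"tx":0.2,"ty":0,"tz":0,"yaw":0,"claw":135},{"tx":0.2,"ty":0,"tz":0,"yaw":0,"claw":135},{"tx":0.2,"ty":0,"tz":0,"yaw":0,"claw":135},{"tx":0.2,"ty":0,"tz":0,"yaw":0,"claw":135},{"tx":0.2,"ty":0,"tz":0,"yaw":0,"claw":135},{"tx":0.2,"ty":0,"tz":0,"yaw":0,"claw":135},{"tx":0.2,"ty":0,"tz":0,"yaw":0,"claw":135},{"tx":0.2,"ty":0,"tz":0,"yaw":0,"claw":135}]'
python3 -m jog '[{"tx":0.2,"ty":0,"tz":0,"yaw":0,"claw":135},{"tx":0.2,"ty":0,"tz":0,"yaw":0,"claw":135},{"tx":0.2,"ty":0,"tz":0,"yaw":0,"claw":135},{"tx":0.2,"ty":0,"tz":0,"yaw":0,"claw":135},{"tx":0.2,"ty":0,"tz":0,"yaw":0,"claw":135},{"tx":0.2,"ty":0,"tz":0,"yaw":0,"claw":135},{"tx":0.2,"ty":0,"tz":0,"yaw":0,"claw":135},{"tx":0.2,"ty":0,"tz":0,"yaw":0,"claw":135},{"tx":0.2,"ty":0,"tz":0,"yaw":0,"claw":135},{"tx":0,"ty":0,"tz":0,"yaw":0,"claw":135}]'
python3 - <<'E'
from h import *
d=cam("side");b=d["img"]
cv2.imwrite("pics/p3.png",cv2.resize(b[100:280,210:430],(733,600),interpolation=cv2.INTER_CUBIC)[:,:,::-1])
for p in((547,25,110),(547,58,110),(547,25,170),(547,58,170)):print(p,(proj(d,np.array(p,float))-[210,100])*3.333)
E
```

```text
clock: 9.52
tool_pos: [549.4, -62.5, 123.4]
tool_rot: [2.222, 2.221, 0.0]
force: [0.4, -1.2, 0.5]
opening: 0.472
grasp_force: 0.4
clock: 10.78
tool_pos: [549.4, -8.4, 123.3]
tool_rot: [-2.221, -2.221, -0.0]
force: [0.4, -0.2, -0.0]
opening: 0.471
grasp_force: 0.0
(547, 25, 110) [340.47871296 366.0294953 ]
(547, 58, 110) [334.65886447 395.53335586]
(547, 25, 170) [341.84971719 291.85437972]
(547, 58, 170) [335.8222806  320.65729366]
```

View pics/p3.png

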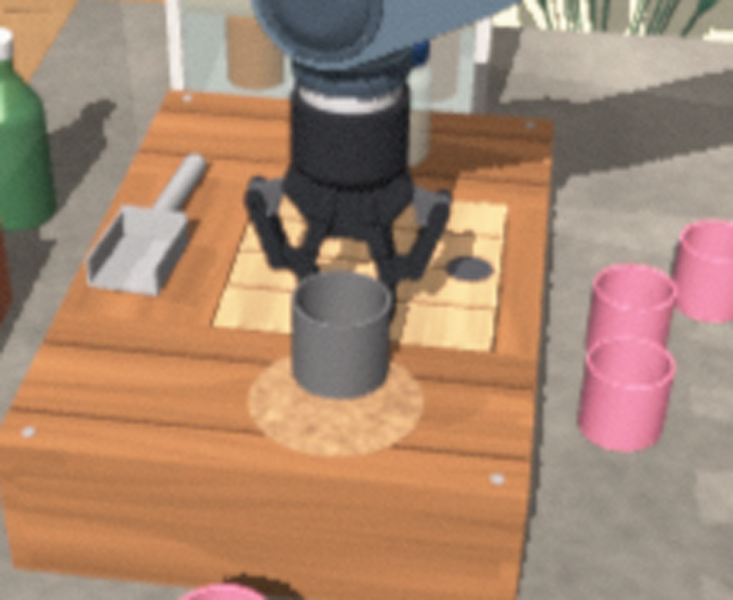

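The pot is upright, with its foot centred near (341,370). The cork's centre is near (336,402), so about 31 mm remain.

```bash
python3 -m jog '[{"tx":0.2,"ty":0,"tz":0,"yaw":0,"claw":135},{"tx":0.2,"ty":0,"tz":0,"yaw":0,"claw":135},{"tx":0.2,"ty":0,"tz":0,"yaw":0,"claw":135},{"tx":0.2,"ty":0,"tz":0,"yaw":0,"claw":135},{"tx":0.15,"ty":0,"tz":0,"yaw":0,"claw":135},{"tx":0.1,"ty":0,"tz":0,"yaw":0,"claw":135},{"tx":0,"ty":0,"tz":0,"yaw":0,"claw":135},{"tx":0,"ty":0,"tz":0,"yaw":0,"claw":135}]'
python3 -m jog '[{"tx":-0.5,"ty":0,"tz":0,"yaw":0,"claw":135},{"tx":-1,"ty":0,"tz":0,"yaw":0,"claw":135},{"tx":-1,"ty":0,"tz":0,"yaw":0,"claw":135},{"tx":-0.2,"ty":0,"tz":-1,"yaw":0,"claw":255},{"tx":0,"ty":0,"tz":-1,"yaw":0,"claw":255},{"tx":0,"ty":0,"tz":-1,"yaw":0,"claw":255},{"tx":-1,"ty":0,"tz":0,"yaw":0,"claw":255},{"tx":-1,"ty":0,"tz":0,"yaw":0,"claw":255},{"tx":0,"ty":0,"tz":0,"yaw":0,"claw":255}]'
python3 - <<'E'
from h import *
A=cam("top");B=cam("side")
a=cv2.resize(A["img"][150:290,290:450],(400,350),interpolation=cv2.INTER_CUBIC);b=cv2.resize(B["img"][150:270,240:380],(400,343),interpolation=cv2.INTER_CUBIC)
o=np.zeros((350,800,3),np.uint8);o[:,:400]=a;o[:343,400:]=b
cv2.imwrite("pics/p4.png",o[:,:,::-1])
E
```

```text
clock: 11.82
tool_pos: [549.2, 22.7, 123.1]
tool_rot: [-2.222, -2.22, 0.0]
force: [0.1, -0.1, 0.1]
opening: 0.469
grasp_force: 0.0
clock: 12.95
tool_pos: [549.1, -120.7, 213.3]
tool_rot: [2.226, 2.217, -0.0]
force: [0.2, 0.4, -0.3]
opening: -0.004
grasp_force: 0.0
```

View pics/p4.png

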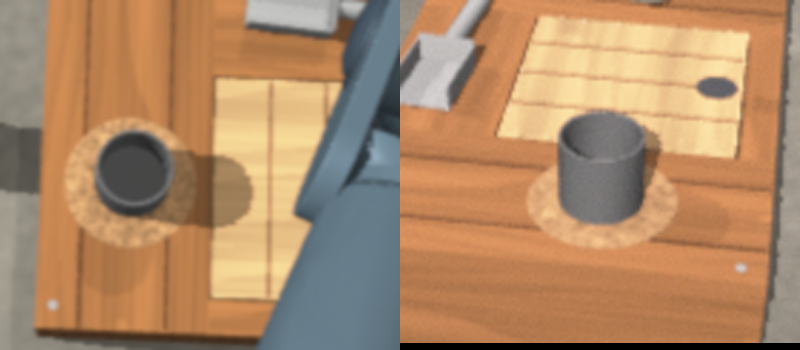

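The pot stands upright and centred on the cork: foot at about (133,180) in the left panel, cork at about (131,182). The scoop is unmoved. Next I press the disc with the fingers shut.

```bash
python3 -m jog '[{"tx":0.35,"ty":-0.9,"tz":0,"yaw":0,"claw":255},{"tx":0,"ty":-0.9,"tz":0,"yaw":0,"claw":255},{"tx":0,"ty":-0.9,"tz":0,"yaw":0,"claw":255},{"tx":0,"ty":0,"tz":0.9,"yaw":0,"claw":255},{"tx":0,"ty":0,"tz":0.9,"yaw":0,"claw":255},{"tx":0,"ty":0,"tz":0.8,"yaw":0,"claw":255},{"tx":0,"ty":0,"tz":0.4,"yaw":0,"claw":255},{"tx":0,"ty":0,"tz":0,"yaw":0,"claw":255},{"tx":0,"ty":0,"tz":0,"yaw":0,"claw":255}]'
```

```text
clock: 14.18
tool_pos: [469.1, -108.0, 124.4]
tool_rot: [2.22, 2.22, 0.001]
force: [-0.3, -0.5, 0.4]
opening: -0.003
grasp_force: 0.0
```

```bash
python3 -m jog '[{"tx":-0.07,"ty":0,"tz":0.3,"yaw":0,"claw":255},{"tx":0,"ty":0,"tz":0.1,"yaw":0,"claw":255},{"tx":0,"ty":0,"tz":0.1,"yaw":0,"claw":255},{"tx":0,"ty":0,"tz":0.1,"yaw":0,"claw":255},{"tx":0,"ty":0,"tz":0,"yaw":0,"claw":255}]'
```

```text
clock: 14.8
tool_pos: [468.2, -110.0, 105.7]
tool_rot: [-2.221, -2.22, 0.001]
force: [-2.2, 1.4, 5.4]
opening: -0.002
grasp_force: 2.8
```

```bash
python3 -m jog '[{"tx":0,"ty":0,"tz":-0.4,"yaw":0,"claw":255},{"tx":0,"ty":0,"tz":-0.5,"yaw":0,"claw":255},{"tx":0,"ty":0,"tz":-1,"yaw":0,"claw":255},{"tx":0,"ty":0,"tz":-1,"yaw":0,"claw":255},{"tx":0,"ty":0,"tz":-1,"yaw":0,"claw":255},{"tx":0,"ty":0,"tz":-1,"yaw":0,"claw":255},{"tx":0,"ty":0,"tz":-1,"yaw":0,"claw":255},{"tx":0,"ty":-1,"tz":0,"yaw":0,"claw":255},{"tx":0,"ty":-1,"tz":0,"yaw":0,"claw":255},{"tx":0,"ty":0,"tz":0,"yaw":0,"claw":255}]'
python3 - <<'E'
from h import *
A=cam("top");B=cam("side")
a=cv2.resize(A["img"][110:310,290:560],(400,296),interpolation=cv2.INTER_CUBIC);b=cv2.resize(B["img"][80:280,200:400],(400,400),interpolation=cv2.INTER_CUBIC)
o=np.zeros((400,800,3),np.uint8);o[:296,:400]=a;o[:,400:]=b
cv2.imwrite("pics/p5.png",o[:,:,::-1])
E
```

```text
clock: 16.05
tool_pos: [407.3, -109.8, 282.9]
tool_rot: [2.222, 2.219, 0.0]
force: [-1.0, 0.4, -0.0]
opening: -0.002
grasp_force: 0.0
```

View pics/p5.png

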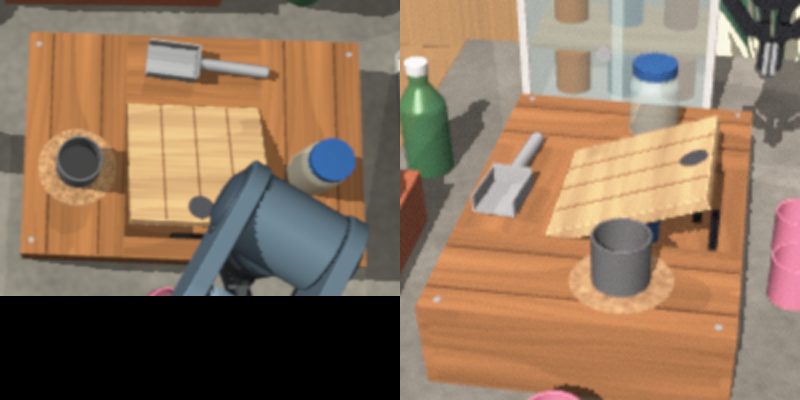

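The lid stands ajar with its raised edge near (715,120). The pot is on the cork at (620,260), the jar and scoop are in place, and the hand is clear at (770,50).

```bash
python3 -c "
from bench import r
print(r.finish_job())"
```

```text
the job is handed in; nothing more can be done
None
```

I pushed the pot onto the cork and then pressed the lid until it sprang ajar; the last pictures show the pot upright and centred on the cork, the jar and scoop in place and the hand clear, and the job is handed in.

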